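# Slide the catch pot under the injector and fire a test shot

### The arm

A 6-joint arm with a two-finger parallel gripper is mounted at the origin on the work surface. World frame = base frame: x ahead of the robot, y to its left, z up, the work surface at z = 0. Lengths are in m, angles in rad, forces in N, time in s.
With the tool pointing down it reaches from about 0.325 to 0.775 m from the base axis. Payload 5.5 kg.
Tool frame: the origin (TCP) lies at the very end of the fingers, on their centre line; the grasp point (between the pads) lies 19 mm behind it (r.tcp_to_grasp is the distance from the TCP to the grasp point, in m); z points along the fingers, y is the line along which they close (so a half turn about z gives the same grasp; the last joint's range is limited). The gripper opens to 85 mm and grips with 20 to 120 N. Pads are 22 mm wide; open, the fingers measure 114 mm over their backs; the gripper's body (76 mm by 85 mm) begins 54 mm behind the grasp point. The pads swing forward as they close: fully open they stand 13 mm farther back than shut.
Start: joints at [-1.216, 0.091, 1.231, -0, 1.82, -0.057], TCP at [0.24, -0.55, 0.231] pointing down, gripper open.
Joint ranges: [-2.87, 2.87], [-0.86, 2.18], [0.17, 2.46], [-1.51, 4.65], [0.06, 2.69], [-2.65, 2.65]. Speed limits (rad/s): [2.57, 2.57, 3.01, 3.14, 3.14, 3.14].

### API

Orientations are given as a unit quaternion [w, x, y, z].
In Python, from rig import r gives the robot as it stands.
- The arm moves only by the shell command python3 -m handwheel 'ROWS' [OPENING]. ROWS is JSON, a list of rows, each an object with "dp": the shift along the tool's x, y, z as a fraction of full scale, a list of three; "rotation": the turn, a rotation vector about the tool's x, y, z as a fraction of full scale, a list of three. A call has 1 to 8 rows; each row shifts and turns the commanded pose from where the row before left it, along the tool's axes as they then stand; what a row does not reach is not made up. Full scale, the value 1, is 0.03 m for a shift and 4 degrees for a turn. A row lasts 1/12 s, in which the tool goes at most 41.7 mm and 7.16 degrees, less where a joint would pass 70% of its speed; a pose out of reach is approached as far as the arm can. A call with a number of a shift or a turn outside -1 to 1 is refused whole. A call with a gripper value outside its range is refused whole. OPENING is the opening, from 0 (shut) to 1 (fully open), set as the call begins (- or left out, the last holds). The fingers move at their own pace and stop on an object; the grip force is fixed at half the most. Time passes only in rows, so rows that do not move let the fingers close. It gives the time, the measured TCP pose, the force, the opening and the grip force at its end, in the units of the state.
- r.get_state(): the state, without advancing time (a new reading comes with each control period).
- r.capture(name): name is "side" or "top"; returns a dict with "pixels" (420x560x3 uint8, blue, green, red), "fx", "fy", "cx", "cy" (pixels), "eye" and "attitude" of the camera in the world. Camera axes: x right, y down, z forward; pixel columns grow to the right and rows downward; lengths in m; the calibration is good to about 2 mm. A picture is of the moment at which its call begins. There is no depth.
- r.hand_in(): hands the job in; it is judged then, once.
The state is a dict: "time_s": time; "joint_pos": joint angles; "joint_velocities": joint speeds; "joint_torque": joint torques, N m; "ee_pos": TCP position; "ee_rot": TCP orientation; "wrist_force": force on the tool from outside, world axes, zero at the start; "ft_torque": the same for the moment, N m; "grip_width": finger opening in m; "grip_force": force on a finger pad.
Only numpy, scipy, OpenCV 4.12 (cv2) and the standard library are available. Lean on these libraries where they do the work, as an engineer would, in place of code of your own. Each camera call takes 0.05 s, during which the arm holds its last target. There are 200 camera calls.

### The job

On the injector test deck, slide the steel catch pot along the deck, never lifting or tipping it, to the ring mark beneath the clamped injector, centre it in that ring and let go of it. Then press the test button on the control box fully down once the pot stands there, and release it. Do not touch the injector or the empty holder, and leave the bottle, the fuel rail and the tub where they are.

Things in the scene. Friction and masses are not known exactly. Their poses are not given: they have to be found in the camera images.
- deck: Fixed aluminium plate, 250 (x) x 380 (y) x 16 mm thick, on the bench. Origin: centre of its underside; top at +16 mm. Three black ring marks (outer diameter 104, inner 94 mm) are drawn on its top at x = 0 and y = -120, 0, +120 mm. At the start the pot stands in one ring, the injector is over another, the empty holder over the third.
- pot: Loose open round steel pot, about 0.4 kg, outer diameter 84, height 58, wall 3 mm, like a small saucepan. Origin: centre of its underside, z up. A straight black handle bar (16 wide, 14 mm high) lies along its -x, from 58 to 170 mm from the pot's centre, mid height 45 mm above the underside, pointing roughly towards the robot at the start.
- pot_handle (a point): Grip point in the middle of the pot's handle bar, at (-118, 0, 45) mm in the pot's frame. The bar runs along the pot's x axis.
- injector: Fixed upright steel and black fuel injector, 30 mm diameter, in a holder (arm at 140-150 mm height, 14 mm post 161 mm tall at its x = +100 mm, beyond the mark). Origin: on the deck's top at the centre of the ring mark below it, where the pot must go; axes parallel to the deck's. Nozzle tip 98 mm, top 194 mm above the origin.
- empty_holder: The same fixed holder (post, arm and ring clamp) without an injector: the clamp is an open ring, 50 mm outside diameter, at 140 to 150 mm height. Origin: on the deck's top at the centre of the ring mark below it; post at its x = +100 mm. Not the place for the pot.
- button_top (a point): Centre of the top face of the test button: round, steel, 30 mm diameter, in a black housing on top of the green control box; pressed straight down. The box, 150 (x) x 120 (y) x 60 mm high, is fixed at the left or right of the deck; the button is on its half nearer the robot, a gauge and a low selector on the other half.
- button (a joint): Travel of the test button in m: 0 released, 0.006 fully down; a spring of about 5 N at full travel returns it.
- bottle: Loose glass bottle, 62 mm diameter, 190 mm tall, standing beside the deck on the side away from the control box. Origin at the centre of its underside. Leave alone.
- fuel_rail: Loose black fuel rail, 300 mm long (its y), about 33 mm high, lying beyond the deck. Origin at the middle of its underside. Leave alone.
- tub: Loose white plastic tub, 70 mm diameter, 50 mm tall, standing beyond the deck. Origin at the centre of its underside. Leave alone.
Mind the look-alikes: they are no part of the job. Of the things that look like the part that bears button_top, take the one that is farthest to the robot's left at the start.

How it is judged:
On the way, in this order (a step that is already met when the one before it is completed fails the run):
1. the pot stands still, centred under the injector, and is let go (horizontal distance between pot and injector below 0.01 m and z of pot in the frame of injector below 0.004 m and angle between pot's own z axis and vertical below 0.06 rad and linear speed of pot below 0.01 m/s and contact force between pot and the fingers below 0.1 N), for 0.2 s.
2. the test button is pressed fully down (value of joint button above 0.005 m), for 0.05 s.
At the end, for the whole second after the job is handed in: The pot stands upright and at rest on the deck, its centre within 10 mm of the centre of the ring mark under the injector, and the test button is back up (less than 1 mm down) after having been pressed down more than 5 mm (horizontal distance between pot and injector below 0.01 m and z of pot in the frame of injector below 0.004 m and angle between pot's own z axis and vertical below 0.06 rad and linear speed of pot below 0.01 m/s and value of joint button below 0.001 m); the robot touches nothing.
It fails at once if the pot is lifted (its underside's centre more than 6 mm above the deck) or tipped by more than 0.15 rad (z of pot in the frame of deck above 0.022 m or angle between pot's own z axis and vertical above 0.15 rad).
It fails at once if the button is pressed more than 3 mm while the pot is more than 15 mm from the centre of the mark under the injector (value of joint button above 0.003 m and horizontal distance between pot and injector above 0.015 m).
It fails at once if the injector or the empty holder is touched with more than 1 N (contact force between any of injector, empty_holder and anything else above 1 N).
It fails at once if the bottle, the fuel rail or the tub is moved more than 20 mm (distance of any of bottle, fuel_rail, tub from where it was at the start of the episode above 0.02 m).
It also fails if it takes over 48 s, if anything falls off the work surface, if the arm or the gripper's body presses on something with over 40 N, if the wrist force passes 120 N, or if a joint passes its speed limit or range.

## Working session

There is one attempt and no reset: what is moved stays moved. The work goes in short steps, Python scripts to look and compute and a shell command to move; the robot and the scene stay as the last step left them, time stands still between calls to the robot, and variables do not carry over. Pictures are saved under pics/ and viewed, at most 10 in all, crops included, and the job is handed in when it is done.

```bash
ls; mkdir -p pics
python3 - <<'E'
from rig import r
import cv2,pickle
s=r.get_state(); print(s['ee_pos'],s['ee_rot'],s['grip_width'],r.tcp_to_grasp,s['time_s'])
for n in('top','side'):
    c=r.capture(n); cv2.imwrite(f'pics/{n}0.png',c['pixels']); pickle.dump(c,open(n+'0.pkl','wb'))
    print(n,{k:v for k,v in c.items() if k!='pixels'})
E
```

```text
pics
[ 0.2400431  -0.54955273  0.2301225 ] [-1.00378300e-03  9.78878787e-01  2.04438957e-01 -1.58043684e-04] 0.08545698684428064 0.0187 0.0
top {'fx': 519.4654215495697, 'fy': 519.4654215495697, 'cx': 281.4242234691637, 'cy': 197.29798567452312, 'eye': array([ 0.45944147, -0.09917948,  1.54156092]), 'attitude': array([-0.01923821,  0.71011208, -0.70318229,  0.03008977])}
side {'fx': 490.9961441632466, 'fy': 490.9961441632466, 'cx': 276.43681037168886, 'cy': 204.97597915301523, 'eye': array([ 0.33825243, -1.03643245,  1.19163626]), 'attitude': array([-0.34900936,  0.93073692, -0.10147663,  0.04029581])}
```

View pics/top0.png

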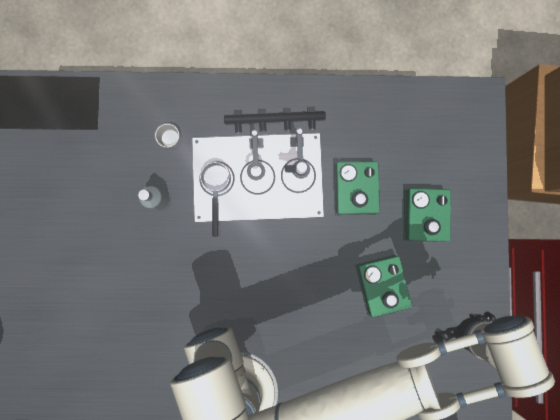

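View pics/side0.png

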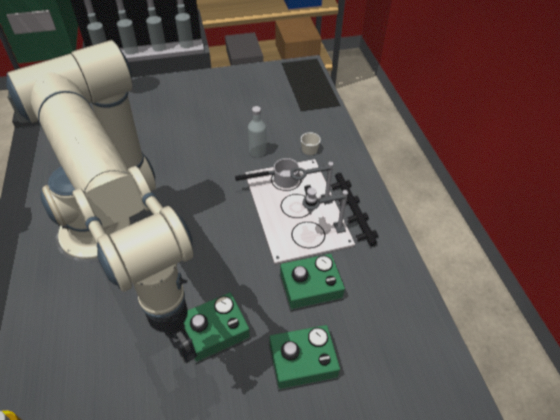

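```bash
cat > h.py <<'E'
import numpy as np,cv2,pickle
from scipy.spatial.transform import Rotation as R
def cam(n): return pickle.load(open(n+'.pkl','rb'))
def rot(q): return R.from_quat(np.r_[q[1:],q[0]])
def px(c,P):
    p=rot(c['attitude']).inv().apply(np.atleast_2d(P)-c['eye']); return np.c_[c['fx']*p[:,0]/p[:,2]+c['cx'],c['fy']*p[:,1]/p[:,2]+c['cy']]
def at(c,uv,z):
    uv=np.atleast_2d(np.array(uv,float)); d=rot(c['attitude']).apply(np.c_[(uv[:,0]-c['cx'])/c['fx'],(uv[:,1]-c['cy'])/c['fy'],np.ones(len(uv))])
    return c['eye']+d*((z-c['eye'][2])/d[:,2])[:,None]
def crop(c,x,y,w,h,s,f): cv2.imwrite(f,cv2.resize(c['pixels'][y:y+h,x:x+w],None,fx=s,fy=s,interpolation=cv2.INTER_CUBIC))
E
python3 - <<'E'
from h import *
t,s=cam('top0'),cam('side0')
a=cv2.resize(t['pixels'][100:245,185:385],None,fx=4,fy=4,interpolation=cv2.INTER_CUBIC); cv2.imwrite('pics/t0c.png',a)
crop(s,225,140,160,120,5,'pics/s0c.png')
print(at(t,[[357,188],[385,286],[428,214]],.06)); print(at(t,[[198.5,217],[318,213],[320.5,139.5],[197,141.5]],.016))
E
```

```text
[[ 0.5920947  -0.33808622  0.06      ]
 [ 0.31411976 -0.41738881  0.06      ]
 [ 0.51947725 -0.54196156  0.06      ]]
[[ 0.50581849  0.12026928  0.016     ]
 [ 0.52100142 -0.23013154  0.016     ]
 [ 0.73950729 -0.23661738  0.016     ]
 [ 0.72909332  0.12924237  0.016     ]]
```

View pics/t0c.png

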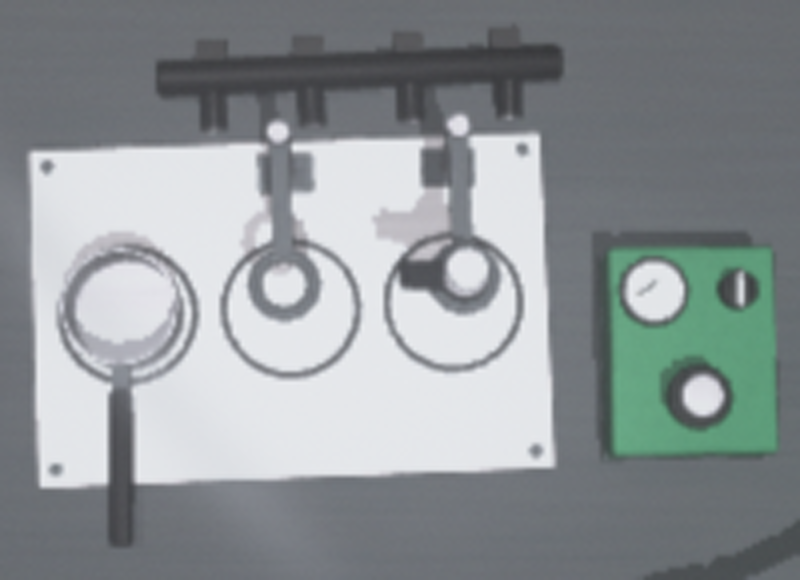

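View pics/s0c.png

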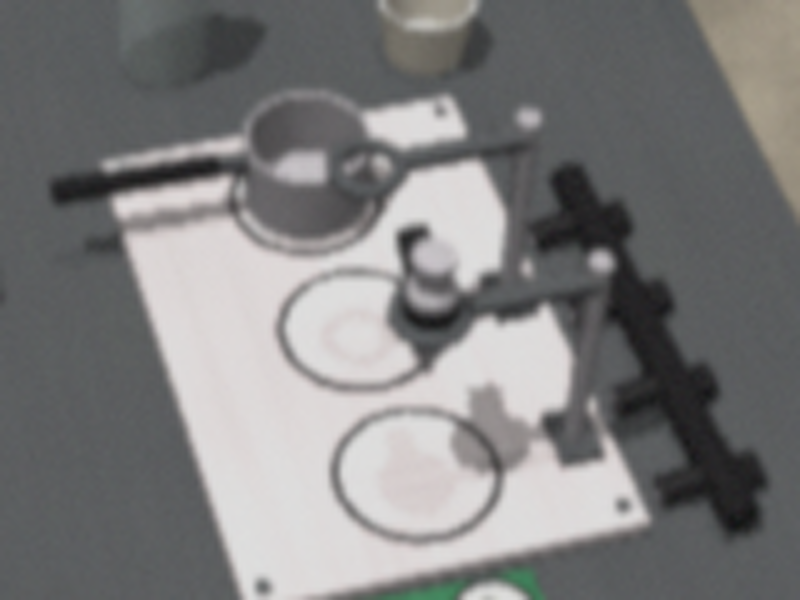

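```bash
cat >> h.py <<'E'
from scipy.optimize import minimize
from scipy.ndimage import map_coordinates
A=np.linspace(0,2*np.pi,180,endpoint=False)
def circ(x,y,z,rad): return np.c_[x+rad*np.cos(A),y+rad*np.sin(A),np.full(180,z)]
def val(c,P):
    g=cv2.GaussianBlur(cv2.cvtColor(c['pixels'],cv2.COLOR_BGR2GRAY),(0,0),.8).astype(float); u=px(c,P)
    return map_coordinates(g,[u[:,1],u[:,0]],order=1)
def ring(c,x,y,z=.016,rad=.0495):
    f=lambda p:np.median(val(c,circ(*p,z,rad)))*.5+val(c,circ(*p,z,rad)).mean()
    G=[(x+i*.002,y+j*.002) for i in range(-6,7) for j in range(-6,7)]
    return minimize(f,min(G,key=f),method='Nelder-Mead',options=dict(initial_simplex=None)).x
def tri(cs,uvs):
    A_=np.zeros((3,3));b=np.zeros(3)
    for c,u in zip(cs,uvs):
        d=(at(c,u,0)[0]-c['eye']);d/=np.linalg.norm(d);M=np.eye(3)-np.outer(d,d);A_+=M;b+=M@c['eye']
    return np.linalg.solve(A_,b)
E
python3 - <<'E'
from h import *
t,s=cam('top0'),cam('side0')
T=at(t,[[216.9,178.5],[257.75,177],[298.5,175.6]],.016)
print('eye est',T)
for p in T:
    print('top',ring(t,p[0],p[1]),'side',ring(s,p[0],p[1]))
print('button',tri((t,s),([360.75,199],[300,273])))
print('handle',at(t,[[215.25,197],[215.25,236.3]],.061+.007), 'pot rim c',at(t,[185+123/4,100+307/4],.074))
print('h side',at(s,[[225+55/5,140+188/5],[225+215/5,140+165/5]],.061))
print('tcp axes',rot([-1.00378300e-03,9.78878787e-01,2.04438957e-01,-1.58043684e-04]).as_matrix().T)
crop(s,270,245,80,60,10,'pics/b0.png')
E
```

```text
eye est [[ 0.61972559  0.06850199  0.016     ]
 [ 0.62548668 -0.05170791  0.016     ]
 [ 0.6309641  -0.1719711   0.016     ]]
top [0.61919195 0.06839797] side [0.63517683 0.0945144 ]
top [ 0.62673662 -0.05021679] side [ 0.62747498 -0.05031301]
top [ 0.632027   -0.17014021] side [ 0.63347745 -0.16953799]
button [ 0.55987682 -0.34435722  0.0878527 ]
handle [[0.5614473  0.06651659 0.068     ]
 [0.45022463 0.06450152 0.068     ]] pot rim c [[0.61858069 0.06546974 0.074     ]]
h side [[0.4556264  0.06831864 0.061     ]
 [0.56034564 0.06678639 0.061     ]]
tcp axes [[ 9.16409376e-01  4.00242234e-01  1.01013480e-04]
 [ 4.00241599e-01 -9.16407411e-01 -2.02978434e-03]
 [-7.19835919e-04  1.90054320e-03 -9.99997935e-01]]
```

View pics/b0.png

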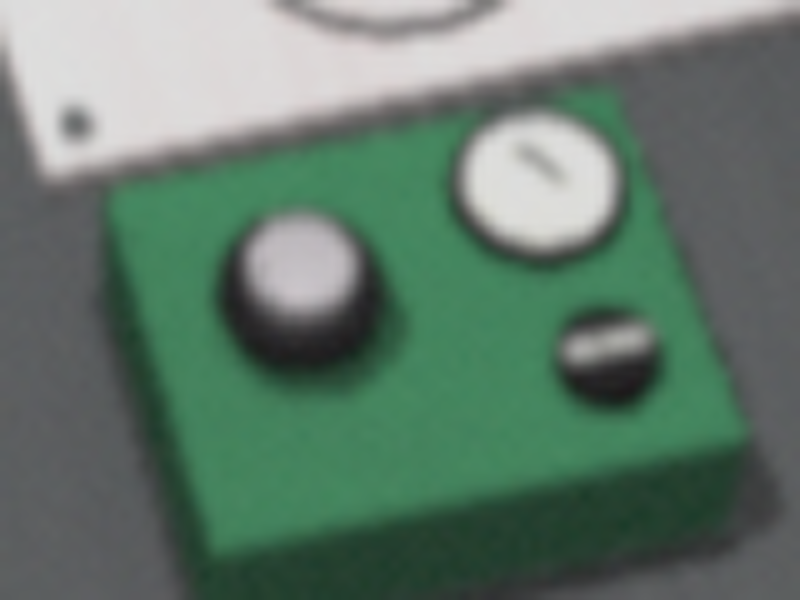

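```bash
R='x'; python3 -m handwheel '[{"dp":[0,0,0],"rotation":[0,0,1]},{"dp":[0,0,0],"rotation":[0,0,1]},{"dp":[0,0,0],"rotation":[0,0,1]},{"dp":[0,0,0],"rotation":[0,0,1]},{"dp":[0,0,0],"rotation":[0,0,1]},{"dp":[0,0,0],"rotation":[0,0,0.9]},{"dp":[0,0,0],"rotation":[0,0,0]}]' 1
python3 -m handwheel '[{"dp":[0.4,-1,0],"rotation":[0,0,0]},{"dp":[0.4,-1,0],"rotation":[0,0,0]},{"dp":[0.4,-1,0],"rotation":[0,0,0]},{"dp":[0.4,-1,0],"rotation":[0,0,0]},{"dp":[0.4,-1,0],"rotation":[0,0,0]},{"dp":[0.4,-1,0],"rotation":[0,0,0]},{"dp":[0.4,-1,0],"rotation":[0,0,0]},{"dp":[0.4,-1,0],"rotation":[0,0,0]}]'
python3 -m handwheel '[{"dp":[0.4,-1,0],"rotation":[0,0,0]},{"dp":[0.4,-1,0],"rotation":[0,0,0]},{"dp":[0.4,-1,0],"rotation":[0,0,0]},{"dp":[0.4,-1,0],"rotation":[0,0,0]},{"dp":[0.4,-1,0],"rotation":[0,0,0]},{"dp":[0.4,-1,0],"rotation":[0,0,0]},{"dp":[0.4,-1,0],"rotation":[0,0,0]},{"dp":[0,0,0],"rotation":[0,0,0]}]'
```

```text
time_s: 0.68
ee_pos: [0.2401, -0.5497, 0.2306]
ee_rot: [-0.001, 1.0, -0.001, -0.0]
wrist_force: [1.1, 0.1, -0.1]
grip_width: 0.0853
grip_force: 0.0
time_s: 1.35
ee_pos: [0.3363, -0.3083, 0.231]
ee_rot: [-0.0, 1.0, 0.001, -0.0]
wrist_force: [0.7, -0.2, 0.4]
grip_width: 0.0851
grip_force: 0.0
time_s: 2.02
ee_pos: [0.4213, -0.0954, 0.2311]
ee_rot: [-0.001, 1.0, 0.004, 0.0]
wrist_force: [0.4, -0.2, 0.2]
grip_width: 0.0851
grip_force: 0.0
```

```bash
python3 -m handwheel '[{"dp":[0.38,-0.9,0],"rotation":[0,0,0]},{"dp":[0.38,-0.9,0],"rotation":[0,0,0]},{"dp":[0.38,-0.9,0],"rotation":[0,0,0]},{"dp":[0.38,-0.9,0],"rotation":[0,0,0]},{"dp":[0.38,-0.9,0],"rotation":[0,0,0]},{"dp":[0.38,-0.9,0],"rotation":[0,0,0]},{"dp":[0,0,0],"rotation":[0,0,0]},{"dp":[0,0,0],"rotation":[0,0,0]}]'
python3 -m handwheel '[{"dp":[0,0,0.9],"rotation":[0,0,0]},{"dp":[0,0,0.9],"rotation":[0,0,0]},{"dp":[0,0,0.9],"rotation":[0,0,0]},{"dp":[0,0,0.9],"rotation":[0,0,0]},{"dp":[0,0,0],"rotation":[0,0,0]},{"dp":[0,0,0],"rotation":[0,0,0]}]'
python3 - <<'E'
from rig import r
import cv2,pickle
from h import *
print(r.get_state()['joint_pos'])
for n in('top','side'):
    c=r.capture(n); pickle.dump(c,open(n+'1.pkl','wb'))
s=cam('side1'); crop(s,180,100,200,150,4,'pics/s1c.png')
E
```

```text
time_s: 2.68
ee_pos: [0.4886, 0.0627, 0.2306]
ee_rot: [0.0, 1.0, 0.002, -0.001]
wrist_force: [-1.0, 0.5, 0.1]
grip_width: 0.0853
grip_force: 0.0
time_s: 3.18
ee_pos: [0.4875, 0.0609, 0.1222]
ee_rot: [0.0, 1.0, -0.0, -0.002]
wrist_force: [-0.9, 0.5, 0.3]
grip_width: 0.0856
grip_force: 0.0
[ 5.52126375e-02 -1.95650735e-01  1.70027600e+00 -3.27062928e-04
  1.64034088e+00  1.62685338e+00]
```

View pics/s1c.png

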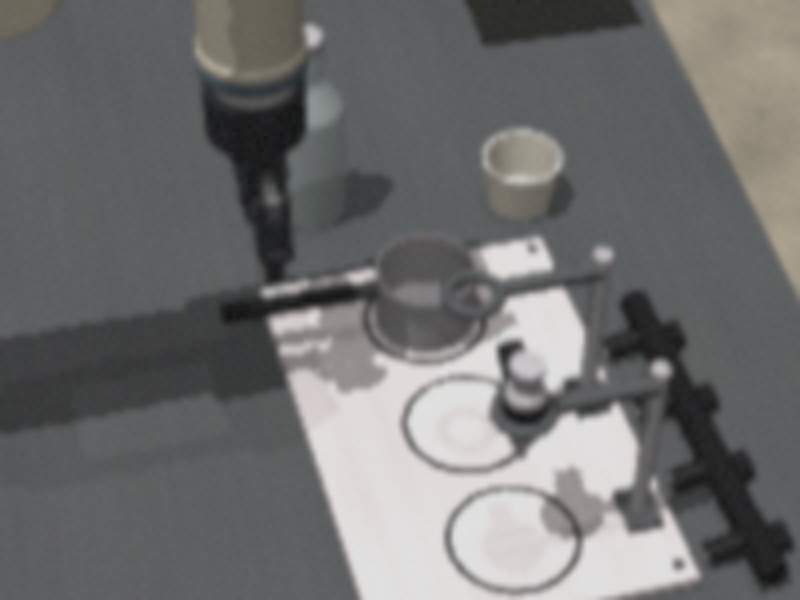

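```bash
python3 -m handwheel '[{"dp":[0,-0.18,0.7],"rotation":[0,0,0]},{"dp":[0,0,0.7],"rotation":[0,0,0]},{"dp":[0,0,0.7],"rotation":[0,0,0]},{"dp":[0,0,0.55],"rotation":[0,0,0]},{"dp":[0,0,0],"rotation":[0,0,0]},{"dp":[0,0,0],"rotation":[0,0,0]}]'
python3 - <<'E'
from h import *
print(px(cam('side0'),[[.6325,-.17,.114],[.6325,-.17,.21]]),px(cam('top0'),[[.6325,-.17,.114],[.6325,-.17,.21]]))
E
```

```text
time_s: 3.78
ee_pos: [0.4892, 0.0674, 0.0453]
ee_rot: [-0.0, 1.0, -0.0, 0.001]
wrist_force: [0.7, 0.1, 1.3]
grip_width: 0.0856
grip_force: 0.0
[[309.40399522 213.36788979]
 [311.33253895 190.64688206]] [[299.5087353  171.0971021 ]
 [301.38268795 166.63747777]]
```

```bash
python3 -m handwheel '[{"dp":[0,0,0],"rotation":[0,0,0]},{"dp":[0,0,0],"rotation":[0,0,0]},{"dp":[0,0,0],"rotation":[0,0,0]},{"dp":[0,0,0],"rotation":[0,0,0]},{"dp":[0,0,0],"rotation":[0,0,0]},{"dp":[0,0,0],"rotation":[0,0,0]},{"dp":[0,0,0],"rotation":[0,0,0]},{"dp":[0,0,0],"rotation":[0,0,0]}]' 0
```

```text
time_s: 4.45
ee_pos: [0.4888, 0.0679, 0.0442]
ee_rot: [-0.0, 1.0, 0.0, 0.0]
wrist_force: [-0.6, 1.4, 2.4]
grip_width: 0.015
grip_force: 62.0
```

```bash
python3 -m handwheel '[{"dp":[0,0,0],"rotation":[0,0,0]},{"dp":[0,0,0],"rotation":[0,0,0]},{"dp":[0,0,0],"rotation":[0,0,0]},{"dp":[0,0,0],"rotation":[0,0,0]},{"dp":[0,0,0],"rotation":[0,0,0]}]'
```

```text
time_s: 4.87
ee_pos: [0.4887, 0.0677, 0.0439]
ee_rot: [-0.0, 1.0, 0.0, 0.0]
wrist_force: [-0.7, 2.9, 3.0]
grip_width: 0.015
grip_force: 62.2
```

```bash
python3 -m handwheel '[{"dp":[0.02,0.1,0],"rotation":[0,0,0]},{"dp":[0.02,0.2,0],"rotation":[0,0,0]},{"dp":[0.02,0.3,0],"rotation":[0,0,0]},{"dp":[0.02,0.3,0],"rotation":[0,0,0]},{"dp":[0.02,0.3,0],"rotation":[0,0,0]},{"dp":[0.02,0.3,0],"rotation":[0,0,0]},{"dp":[0.02,0.3,0],"rotation":[0,0,0]},{"dp":[0.02,0.3,0],"rotation":[0,0,0]}]'
```

```text
time_s: 5.53
ee_pos: [0.4934, 0.0037, 0.0438]
ee_rot: [-0.0, 1.0, -0.0, 0.0]
wrist_force: [0.4, 4.7, 2.5]
grip_width: 0.015
grip_force: 62.4
```

```bash
python3 -m handwheel '[{"dp":[0.02,0.35,0],"rotation":[0,0,0]},{"dp":[0.02,0.35,0],"rotation":[0,0,0]},{"dp":[0.02,0.35,0],"rotation":[0,0,0]},{"dp":[0.02,0.35,0],"rotation":[0,0,0]},{"dp":[0.02,0.35,0],"rotation":[0,0,0]},{"dp":[0.02,0.35,0],"rotation":[0,0,0]},{"dp":[0.02,0.35,0],"rotation":[0,0,0]},{"dp":[0.02,0.35,0],"rotation":[0,0,0]}]'
python3 -m handwheel '[{"dp":[0.02,0.35,0],"rotation":[0,0,0]},{"dp":[0.02,0.35,0],"rotation":[0,0,0]},{"dp":[0.02,0.35,0],"rotation":[0,0,0]},{"dp":[0.02,0.35,0],"rotation":[0,0,0]},{"dp":[0.02,0.35,0],"rotation":[0,0,0]},{"dp":[0.02,0.35,0],"rotation":[0,0,0]},{"dp":[0.02,0.35,0],"rotation":[0,0,0]},{"dp":[0,0.3,0],"rotation":[0,0,0]}]'
python3 -m handwheel '[{"dp":[0,0.15,0],"rotation":[0,0,0]},{"dp":[0,0,0],"rotation":[0,0,0]},{"dp":[0,0,0],"rotation":[0,0,0]}]'
python3 - <<'E'
from rig import r
import pickle
from h import *
for n in('top','side'):
    c=r.capture(n); pickle.dump(c,open(n+'2.pkl','wb'))
a,b=cam('top2'),cam('side2')
def f(c,x,y,w,h): return cv2.resize(c['pixels'][y:y+h,x:x+w],None,fx=5,fy=5,interpolation=cv2.INTER_CUBIC)
cv2.imwrite('pics/p2.png',np.hstack([f(a,262,140,75,100),f(b,250,170,80,100)]))
E
```

```text
time_s: 6.2
ee_pos: [0.498, -0.0804, 0.0437]
ee_rot: [-0.0, 1.0, -0.0, -0.0]
wrist_force: [-0.3, 4.6, 3.4]
grip_width: 0.015
grip_force: 62.5
time_s: 6.87
ee_pos: [0.502, -0.163, 0.0437]
ee_rot: [-0.0, 1.0, -0.0, -0.0]
wrist_force: [0.8, 4.6, 3.4]
grip_width: 0.0148
grip_force: 62.5
time_s: 7.12
ee_pos: [0.5021, -0.1676, 0.0439]
ee_rot: [0.001, 1.0, -0.001, -0.0]
wrist_force: [-0.4, 0.1, 3.4]
grip_width: 0.015
grip_force: 62.2
```

View pics/p2.png

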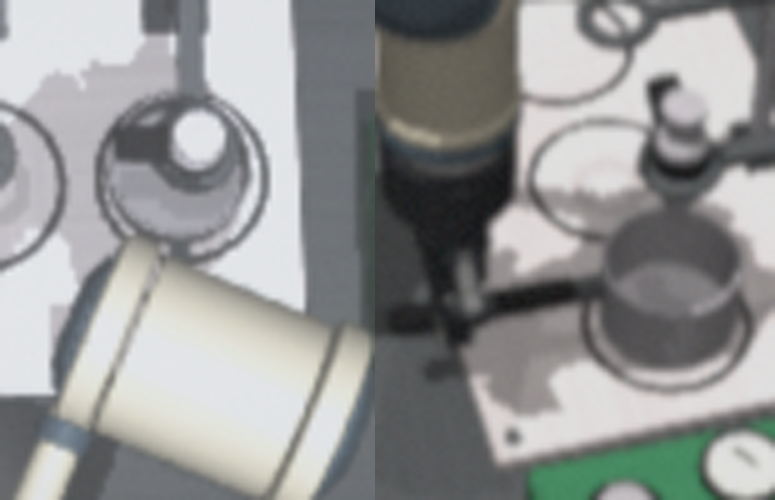

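Run:
```python
from h import *
t,s=cam('top2'),cam('side2')
print('rings',ring(t,.632,-.17),ring(s,.633,-.17), 'rim top px->',at(t,[262+175.5/5,140+171/5],.074))
# silhouette edges: compare gradient-max fit of cylinder in the side view and rim circle in the top view
def fit(c,z,radi,sgn,lo,hi,name):
    sel=(np.degrees(A)>=lo)&(np.degrees(A)<=hi)
    best=max(((sgn*(val(c,circ(x,y,z,radi+.002))[sel]-val(c,circ(x,y,z,radi-.002))[sel]).mean(),x,y) for x in np.arange(.615,.650,.0005) for y in np.arange(-.19,-.15,.0005)))
    print(name,best)
fit(t,.074,.042,1,30,170,'top rim far+left'); fit(t,.074,.042,1,0,360,'top rim all')
fit(s,.016,.042,1,190,350,'side base near')
for c,n in((t,'top'),(s,'side')):
    P=px(c,circ(.6325,-.170,.016,.042)); Q=px(c,circ(.6325,-.170,.074,.042)); o=np.array([262,140] if n=='top' else [250,170])
    print(n,'base',((P.min(0)-o)*5).round(),((P.max(0)-o)*5).round(),'rim',((Q.min(0)-o)*5).round(),((Q.max(0)-o)*5).round())
```

```text
rings [ 0.63227213 -0.17027609] [ 0.63481807 -0.1425798 ] rim top px-> [[ 0.62839999 -0.16519391  0.074     ]]
top rim far+left (np.float64(32.65576461224265), np.float64(0.6249999999999989), np.float64(-0.15799999999999997))
top rim all (np.float64(17.178108853705023), np.float64(0.6309999999999982), np.float64(-0.16349999999999998))
side base near (np.float64(28.09312647282011), np.float64(0.6344999999999978), np.float64(-0.16349999999999998))
top base [108. 105.] [250. 246.] rim [110.  91.] [258. 238.]
side base [219. 267.] [358. 377.] rim [222. 206.] [365. 317.]
```

```bash
python3 -m handwheel '[{"dp":[0,0.1,0],"rotation":[0,0,0]},{"dp":[0,0.1,0],"rotation":[0,0,0]},{"dp":[0,0,0],"rotation":[0,0,0]},{"dp":[0,0,0],"rotation":[0,0,0]},{"dp":[0,0,0],"rotation":[0,0,0]}]'
python3 -m handwheel '[{"dp":[0,0,0],"rotation":[0,0,0]},{"dp":[0,0,0],"rotation":[0,0,0]},{"dp":[0,0,0],"rotation":[0,0,0]},{"dp":[0,0,0],"rotation":[0,0,0]},{"dp":[0,0,0],"rotation":[0,0,0]},{"dp":[0,0,0],"rotation":[0,0,0]},{"dp":[0,0,0],"rotation":[0,0,0]},{"dp":[0,0,0],"rotation":[0,0,0]}]' 1
python3 -m handwheel '[{"dp":[0,0,-0.3],"rotation":[0,0,0]},{"dp":[0,0,-0.7],"rotation":[0,0,0]},{"dp":[0,0,-0.9],"rotation":[0,0,0]},{"dp":[0,0,-0.9],"rotation":[0,0,0]},{"dp":[0,0,-0.9],"rotation":[0,0,0]},{"dp":[-1,0,0],"rotation":[0,0,0]},{"dp":[-1,0,0],"rotation":[0,0,0]},{"dp":[0,0,0],"rotation":[0,0,0]}]'
python3 - <<'E'
from rig import r
import pickle
from h import *
for n in('top','side'):
    c=r.capture(n); pickle.dump(c,open(n+'3.pkl','wb'))
a,b=cam('top3'),cam('side3')
def f(c,x,y,w,h): return cv2.resize(c['pixels'][y:y+h,x:x+w],None,fx=5,fy=5,interpolation=cv2.INTER_CUBIC)
cv2.imwrite('pics/p3.png',np.hstack([f(a,262,140,75,100),f(b,250,170,80,100)]))
def fit(c,z,radi,sgn,lo,hi,name):
    sel=(np.degrees(A)>=lo)&(np.degrees(A)<=hi)
    print(name,max(((sgn*(val(c,circ(x,y,z,radi+.002))[sel]-val(c,circ(x,y,z,radi-.002))[sel]).mean(),x,y) for x in np.arange(.615,.650,.001) for y in np.arange(-.19,-.15,.001))))
fit(a,.074,.042,1,0,360,'top rim all'); fit(b,.016,.042,1,190,350,'side base near'); print(ring(a,.632,-.17))
E
```

```text
time_s: 7.63
ee_pos: [0.5024, -0.1719, 0.0437]
ee_rot: [-0.0, 1.0, 0.0, -0.0]
wrist_force: [-0.8, 4.4, 3.4]
grip_width: 0.0153
grip_force: 62.5
time_s: 8.3
ee_pos: [0.5024, -0.1725, 0.0438]
ee_rot: [0.0, 1.0, -0.0, -0.0]
wrist_force: [0.5, -0.5, 0.1]
grip_width: 0.0852
grip_force: 0.0
time_s: 8.97
ee_pos: [0.4393, -0.1725, 0.1559]
ee_rot: [0.0, 1.0, -0.001, -0.0]
wrist_force: [-1.0, 0.1, -0.8]
grip_width: 0.0855
grip_force: 0.0
top rim all (np.float64(18.92233941005769), np.float64(0.631), np.float64(-0.16699999999999998))
side base near (np.float64(24.636877123590715), np.float64(0.633), np.float64(-0.184))
[ 0.63193418 -0.1700749 ]
```

View pics/p3.png

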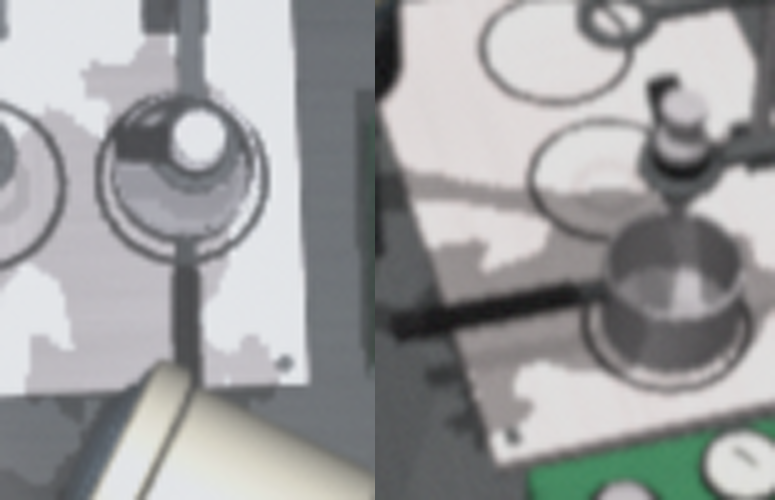

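```bash
python3 -m handwheel '[{"dp":[0,0.9,0],"rotation":[0,0,0]},{"dp":[0,0.9,0],"rotation":[0,0,0]},{"dp":[0,0.9,0],"rotation":[0,0,0]},{"dp":[0,0.9,0],"rotation":[0,0,0]},{"dp":[0.6,0.9,0],"rotation":[0,0,0]},{"dp":[0.8,0.9,0],"rotation":[0,0,0]},{"dp":[0.8,0.3,0],"rotation":[0,0,0]},{"dp":[0.8,0,0],"rotation":[0,0,0]}]' 0
python3 -m handwheel '[{"dp":[0.8,0,0],"rotation":[0,0,0]},{"dp":[0.2,0,0],"rotation":[0,0,0]},{"dp":[0,0,0.4],"rotation":[0,0,0]},{"dp":[0,0,0.4],"rotation":[0,0,0]},{"dp":[0,0,0],"rotation":[0,0,0]},{"dp":[0,0,0],"rotation":[0,0,0]}]'
python3 - <<'E'
from rig import r
import pickle
from h import *
print(tri((cam('top0'),cam('side0')),([360.75,199],[300.2,271.2])))
c=r.capture('side'); crop(c,240,210,120,90,6,'pics/b4.png'); print(px(c,[r.get_state()['ee_pos']]))
E
```

```text
time_s: 9.73
ee_pos: [0.5336, -0.3463, 0.1539]
ee_rot: [0.0, 1.0, -0.002, -0.0]
wrist_force: [-0.6, 0.4, -0.4]
grip_width: -0.0
grip_force: 0.0
time_s: 10.23
ee_pos: [0.5609, -0.343, 0.1287]
ee_rot: [-0.001, 1.0, -0.0, -0.002]
wrist_force: [-0.0, -0.6, -0.1]
grip_width: 0.0001
grip_force: 0.0
[ 0.55989706 -0.34328069  0.09478985]
[[300.6249704  263.63997061]]
```

View pics/b4.png

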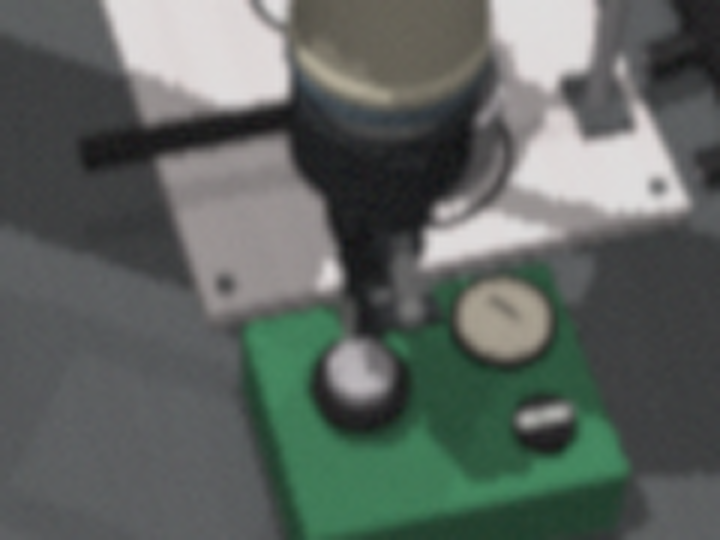

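```bash
python3 -m handwheel '[{"dp":[0,0,0.5],"rotation":[0,0,0]},{"dp":[0,0,0.5],"rotation":[0,0,0]},{"dp":[0,0,0],"rotation":[0,0,0]},{"dp":[0,0,0],"rotation":[0,0,0]}]'
python3 -m handwheel '[{"dp":[0,0,0.1],"rotation":[0,0,0]},{"dp":[0,0,0.1],"rotation":[0,0,0]},{"dp":[0,0,0],"rotation":[0,0,0]},{"dp":[0,0,0],"rotation":[0,0,0]}]'
```

```text
time_s: 10.62
ee_pos: [0.5616, -0.3434, 0.1006]
ee_rot: [-0.0, 1.0, -0.0, -0.001]
wrist_force: [0.4, -0.0, 0.3]
grip_width: -0.0
grip_force: 0.0
time_s: 10.95
ee_pos: [0.5627, -0.3438, 0.0957]
ee_rot: [0.0, 1.0, -0.0, 0.001]
wrist_force: [0.4, -1.1, 1.4]
grip_width: -0.0001
grip_force: 0.8
```

```bash
python3 -m handwheel '[{"dp":[0,0,0.1],"rotation":[0,0,0]},{"dp":[0,0,0],"rotation":[0,0,0]},{"dp":[0,0,0],"rotation":[0,0,0]}]'
```

```text
time_s: 11.2
ee_pos: [0.5627, -0.3438, 0.0925]
ee_rot: [0.0, 1.0, -0.0, 0.001]
wrist_force: [0.2, -1.3, 3.9]
grip_width: 0.0
grip_force: 1.7
```

```bash
python3 -m handwheel '[{"dp":[0,0,0.1],"rotation":[0,0,0]},{"dp":[0,0,0],"rotation":[0,0,0]},{"dp":[0,0,0],"rotation":[0,0,0]}]'
```

```text
time_s: 11.45
ee_pos: [0.5628, -0.3439, 0.0901]
ee_rot: [0.001, 1.0, -0.0, 0.001]
wrist_force: [-0.8, 0.2, 6.9]
grip_width: -0.0001
grip_force: 3.3
```

```bash
python3 -m handwheel '[{"dp":[0,0,0.1],"rotation":[0,0,0]},{"dp":[0,0,0],"rotation":[0,0,0]},{"dp":[0,0,0],"rotation":[0,0,0]}]'
```

```text
time_s: 11.7
ee_pos: [0.5628, -0.3439, 0.0899]
ee_rot: [0.001, 1.0, -0.0, 0.001]
wrist_force: [-5.5, 2.4, 17.1]
grip_width: 0.0003
grip_force: 8.3
```

The force climbed to 17 N while the tool stopped at z = 0.090, so the button is at its stop. I'll release it and back off.

```bash
python3 -m handwheel '[{"dp":[0,0,-0.3],"rotation":[0,0,0]},{"dp":[0,0,-0.7],"rotation":[0,0,0]},{"dp":[0,0,-0.9],"rotation":[0,0,0]},{"dp":[0,0,-0.9],"rotation":[0,0,0]},{"dp":[-0.8,0,-0.3],"rotation":[0,0,0]},{"dp":[-0.8,0,0],"rotation":[0,0,0]},{"dp":[-0.8,0.8,0],"rotation":[0,0,0]},{"dp":[-0.8,0.8,0],"rotation":[0,0,0]}]'
python3 -m handwheel '[{"dp":[0,0,0],"rotation":[0,0,0]},{"dp":[0,0,0],"rotation":[0,0,0]},{"dp":[0,0,0],"rotation":[0,0,0]},{"dp":[0,0,0],"rotation":[0,0,0]}]'
python3 - <<'E'
from rig import r
from h import *
a,b=r.capture('top'),r.capture('side')
def f(c,x,y,w,h): return cv2.resize(c['pixels'][y:y+h,x:x+w],None,fx=5,fy=5,interpolation=cv2.INTER_CUBIC)
cv2.imwrite('pics/p5.png',np.hstack([f(a,262,140,75,110),f(b,250,195,80,110)]))
E
```

```text
time_s: 12.37
ee_pos: [0.4658, -0.3906, 0.1784]
ee_rot: [-0.0, 1.0, 0.001, -0.0]
wrist_force: [0.3, -0.3, -0.5]
grip_width: -0.0002
grip_force: 0.0
time_s: 12.7
ee_pos: [0.467, -0.3906, 0.1782]
ee_rot: [-0.001, 1.0, 0.0, -0.0]
wrist_force: [0.1, -0.0, 1.1]
grip_width: -0.0002
grip_force: 0.0
```

View pics/p5.png

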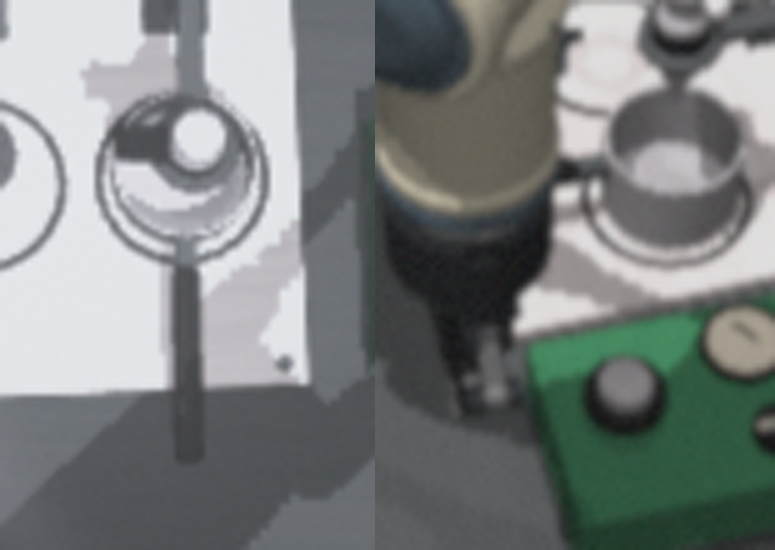

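```bash
python3 -c "
from rig import r
print(r.hand_in())"
```

```text
the job is handed in; nothing more can be done
None
```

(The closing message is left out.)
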